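# Find the rocking cover and press it home

## Robot

A 6-joint arm with a two-finger parallel gripper is mounted at the origin on the work surface. World frame = base frame: x ahead of the robot, y to its left, z up, the work surface at z = 0. Lengths are in m, angles in rad, forces in N, time in s.
With the tool pointing down it reaches from about 0.325 to 0.775 m from the base axis. Payload 5.5 kg.
Tool frame: the origin (TCP) lies midway between the tips of the shut fingers; the grasp point (between the pads) lies 19 mm behind it; z points along the fingers, y is the line along which they close (so a half turn about z gives the same grasp; the last joint's range is limited). The gripper opens to 85 mm and grips with 20 to 120 N. Pads are 22 mm wide; open, the fingers measure 114 mm over their backs; the gripper's body (76 mm by 85 mm) begins 54 mm behind the grasp point. The pads swing forward as they close: fully open they stand 13 mm farther back than shut.
Start: joints at [1.172, 0.091, 1.231, -0, 1.82, -0.057], TCP at [0.201, 0.565, 0.231] pointing down, gripper open.
Joint ranges: [-2.87, 2.87], [-0.86, 2.18], [0.17, 2.46], [-1.51, 4.65], [0.06, 2.69], [-2.65, 2.65]. Speed limits (rad/s): [2.57, 2.57, 3.01, 3.14, 3.14, 3.14].

## Interface

Orientations are given as a unit quaternion [w, x, y, z].
In Python, from station import bot, snapshot, calibration gives the robot as it stands.
- The arm moves only by the tool step_arm, never from a script. Its argument "steps" is a list of rows, each a list of 6 numbers: the shift along the world's x, y, z in units of 0.5 m (1.0 is 0.5 m), then the turn, a rotation vector about the world's x, y, z in units of pi rad (1.0 is pi rad). A call has 1 to 5 rows; each row is the pose to reach, as a shift and turn from the pose commanded when the call began, turning the shorter way round; what a row does not reach only later rows make up. A row lasts 1/10 s, in which the tool goes at most 50 mm and 8.59 degrees, less where a joint would pass 70% of its speed; a pose out of reach is approached as far as the arm can. A call with a number of a shift or a turn outside -1 to 1 is refused whole. A call with a gripper value outside its range is refused whole. "claw" is the closure in counts, from 0 (fully open) to 255 (shut), set as the call begins (left out, the last holds). The fingers move at their own pace and stop on an object; "newtons" is the grip in N (left out, the last holds). Time passes only in rows, so rows that repeat a pose let the fingers close. It gives the time, the measured TCP pose, the force, the opening and the grip force at its end, in the units of the state.
- bot.read_state(): the state, without advancing time (a new reading comes with each control period).
- snapshot(name): name is "side" or "top" or "wrist"; returns the picture (384x512x3 uint8, blue, green, red); there is no depth.
- calibration(name): a dict with "vfov" (degrees; the focal length in pixels is half the picture's height over the tangent of half this angle, whatever the lens; pixels are square), "cx", "cy" (the principal point, pixels), "R" (3x3) and "t" (3): a world point X has camera coordinates R X + t; the wrist camera has in their place "mount" (4x4, takes a point from camera to tool coordinates, whose origin is the TCP and whose axes are the flange's). Camera axes: x right, y down, z forward; pixel columns grow to the right and rows downward; lengths in m; the calibration is good to about 2 mm. A picture is of the moment at which its call begins: read the wrist's pose just before it. calibration takes no time and is no camera call.
- bot.close_job(): hands the job in; it is judged then, once.
The state is a dict: "clock": time; "q": joint angles; "qd": joint speeds; "joint_efforts": joint torques, N m; "ee_pos": TCP position; "tcp_rot": TCP orientation; "ft_force": force on the tool from outside, world axes, zero at the start; "wrist_torque": the same for the moment, N m; "grip_width": finger opening in m; "grasp_force": force on a finger pad.
Only numpy, scipy, OpenCV 4.12 (cv2) and the standard library are available. Lean on these libraries where they do the work, as an engineer would, in place of code of your own. Each camera call takes 0.05 s, during which the arm holds its last target. There are 200 camera calls.

## Task

One of the four blue covers on the grey tray was not pressed home and rocks. With the shut fingertips, press the covers near a short end until you find the one that rocks, then press that one down firmly on its middle until it is fully home and no longer rocks, and move clear. Only press: do not lift the covers or move the things lying around the tray.

Things in the scene. Friction and masses are not known exactly. Their poses are not given: they have to be found in the camera images.
- tray: grey ceramic tray fixed to the steel shelf, 104 mm (its x) by 252 mm (its y), 28 mm high; origin at the centre of its underside, z up. Four open wells in a row along its y, centred at y = +91.5, +30.5, -30.5 and -91.5 mm, hold the covers; walls 8 mm
- cover1_top (a point): centre of the top face of cover 1, in the well at y = +91.5 mm of the tray. A blue glazed ceramic plate, 84 mm long (its x, along the tray's x), 50 mm wide (its y), 14 mm thick, about 130 g, z up, lying in its well with about 2 mm of play. All four covers are identical; which one is loose changes from start to start
- cover2_top (a point): centre of the top face of cover 2, in the well at y = +30.5 mm of the tray. Same plate as cover 1. The covers' tops stand unevenly, 36 to 39 mm above the shelf (8 to 11 mm above the tray's rim), so height does not tell which is loose. Firm covers do not yield to a press anywhere
- cover3_top (a point): centre of the top face of cover 3, in the well at y = -30.5 mm of the tray. Same plate as cover 1. The loose cover, whichever it is, rests level but rocks about its y axis: a press of 2 to 5 N near either short end (34 mm from the middle along its x) dips that end 3 to 4 mm, about 0.1 rad; let go, it springs back level
- cover4_top (a point): centre of the top face of cover 4, in the well at y = -91.5 mm of the tray. Same plate as cover 1. The loose cover, once home, lies 4 mm lower than before, hard and level, and no longer rocks
- clip (a joint): how far the stiff push-in clip hidden under the middle of the loose cover (whichever that is) is pressed in: 0 = loose, 0.004 m = home on its ledges. It stays where it is left. A straight press of 13 to 17 N on the cover's middle drives it 4 mm down, until the cover meets its ledges and goes hard. A light press at an end does not drive it
- dome: glass dome, empty, on a round wooden foot 130 mm across, 194 mm high over all; origin at the centre of its underside; a bystander, well clear of the tray
- remote: black plastic remote with one round button, 115 x 42 x 18 mm, lying beside the tray (to its -y side); origin at the centre of its underside; a bystander
- key: garage key with round black head, about 70 mm long, 5 mm thick, lying in front of the tray (its -x side); a bystander
- jar: small orange container with white twist cap, closed, 48 mm across, 60 mm high, beside the tray (its +y side); origin at the centre of its underside; a bystander
Things that resemble listed ones, but are neither listed nor needed, are in the scene too. Leave any red or yellow look-alike of the part that bears cover4_top alone. What is shaped like the part that bears cover2_top but red or turquoise is not meant.

How it is judged:
By the outcome, as a careful person would: the job done as asked, in the order asked, and still so for the second after the job is handed in, with the robot touching nothing.
It also fails if it takes over 45 s, if anything falls off the work surface, if the arm or the gripper's body presses on something with over 40 N, if the wrist force passes 120 N, or if a joint passes its speed limit or range.

## Working session

There is one attempt and no reset: what is moved stays moved. The work goes in short steps, Python scripts to look and compute and a tool call to move; the robot and the scene stay as the last step left them, time stands still between calls to the robot, and variables do not carry over. Pictures are saved under pics/ and viewed, at most 10 in all, crops included, and the job is handed in when it is done.

Besides the shell and the picture viewer there is one more tool, called after "Emit:" as name([rows], argument=value, ...), one row to a line, values as JSON. step_arm: Moves the arm, as the interface text tells. Its arguments: {"type":"object","properties":{"steps":{"type":"array","items":{"type":"array","items":{"type":"number","minimum":-1,"maximum":1}}},"claw":{"type":"number"},"newtons":{"type":"number"}},"required":["steps"]}

```bash
mkdir -p pics; python3 - <<'E'
from station import bot,snapshot,calibration
import cv2
for n in("top","side"):
    cv2.imwrite(f"pics/{n}0.png",cv2.resize(snapshot(n),(768,576),interpolation=cv2.INTER_CUBIC))
    print(n,calibration(n))
s=bot.read_state();print(s["clock"],s["ee_pos"],s["tcp_rot"],s["ft_force"])
E
```

```text
top {'vfov': 51.69932411973885, 'cx': 244.06733709482623, 'cy': 198.26126167016872, 'R': array([[-0.02630894, -0.99891086, -0.03853479],
       [-0.99116901,  0.03107802, -0.12891142],
       [ 0.1299686 ,  0.03480297, -0.99090712]]), 't': array([0.09718927, 0.55803826, 0.8949061 ])}
side {'vfov': 48.24452663395635, 'cx': 252.06418421802078, 'cy': 194.3308179411559, 'R': array([[ 0.8285718 , -0.55966019, -0.01578756],
       [-0.32279589, -0.45447673, -0.83021305],
       [ 0.45746212,  0.69298728, -0.55722261]]), 't': array([-0.43022477,  0.27024693,  0.73502718])}
0.1 [0.20103148 0.56505808 0.23023285] [-1.86505007e-04  1.70077859e-01  9.85430227e-01 -8.68623286e-04] [-0.52335456  0.14747437  0.36275102]
```

View pics/top0.png

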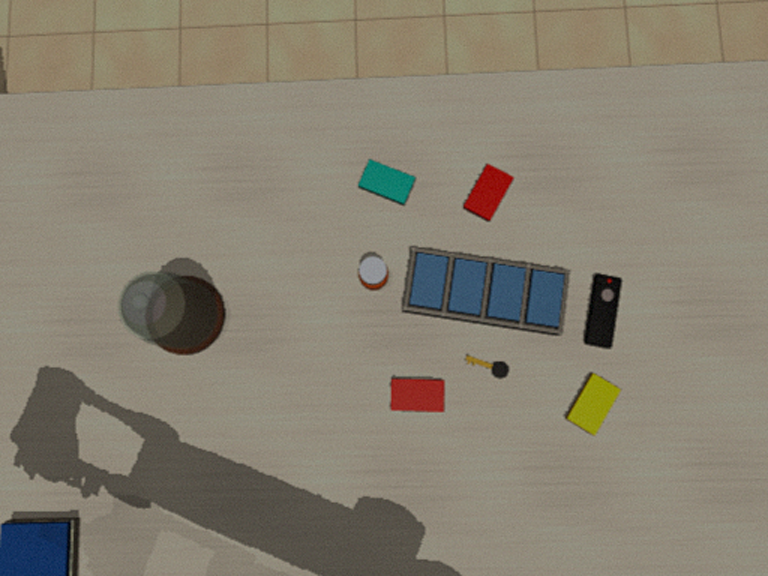

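View pics/side0.png

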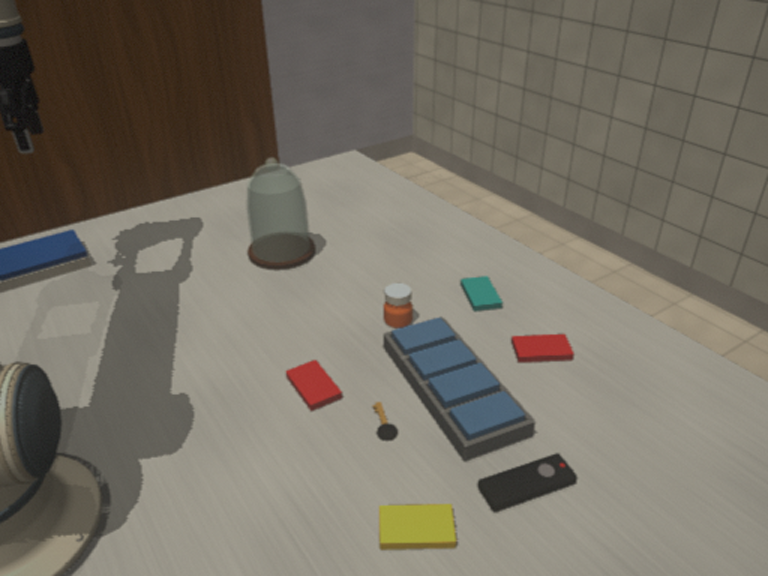

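The top view shows the tray with its four blue covers at about (429,281), (468,287), (508,292) and (546,298). The jar, at (373,271), is on the +y side, so cover 1 is the leftmost. The red blocks (488,192) and (417,394), the turquoise one (387,182) and the yellow one (593,403) are outside the tray and not meant. I'll confirm this in an enlarged crop and work out the positions.

```bash
cat > h.py <<'E'
import numpy as np
from station import bot,snapshot,calibration
def ray(n,u,v,z):
    c=calibration(n);f=192/np.tan(np.radians(c["vfov"]/2))
    R=np.array(c["R"]);o=-R.T@c["t"];d=R.T@[(u-c["cx"])/f,(v-c["cy"])/f,1]
    return o+d*(z-o[2])/d[2]
def proj(n,X):
    c=calibration(n);f=192/np.tan(np.radians(c["vfov"]/2));p=np.array(c["R"])@X+c["t"]
    return np.array([c["cx"],c["cy"]])+f*p[:2]/p[2]
E
python3 - <<'E'
from h import *
import cv2
P=np.array([ray("top",u/1.5,v/1.5,.028)for u,v in[(411,247),(569,269),(561,333),(403,311)]])
print(P.round(4));c=P.mean(0)
ey=(P[0]-P[1]+P[3]-P[2])/2; ex=(P[0]-P[3]+P[1]-P[2])/2
print(np.linalg.norm(ex),np.linalg.norm(ey));ey/=np.linalg.norm(ey);ex=np.array([ey[1],-ey[0],0])
print("c",c,"yaw",np.arctan2(ex[1],ex[0]))
im=snapshot("top");side=snapshot("side")
k=6;crop=cv2.resize(im[155:230,262:387],None,fx=k,fy=k,interpolation=cv2.INTER_CUBIC)
for y in(.0915,.0305,-.0305,-.0915):
    X=c+ey*y;X[2]=.0375
    for s in(0,1,-1):
        q=X+ex*.034*s;u=proj("top",q);cv2.circle(crop,(int((u[0]-262+.5)*k),int((u[1]-155+.5)*k)),3,(0,255,255),-1)
        print(q.round(4),proj("side",q).round(0) if s==0 else "")
cv2.imwrite("pics/crop.png",crop)
# corners on side view
sc=cv2.resize(side[205:310,245:365],None,fx=5,fy=5,interpolation=cv2.INTER_CUBIC)
for a in(1,-1):
  for b in(1,-1):
    q=c+ex*.052*a+ey*.126*b;q[2]=.028;u=proj("side",q);cv2.circle(sc,(int((u[0]-245+.5)*5),int((u[1]-205+.5)*5)),3,(0,255,255),-1)
cv2.imwrite("pics/sc.png",sc)
E
```

```text
[[ 0.6409  0.0074  0.028 ]
 [ 0.597  -0.2395  0.028 ]
 [ 0.4966 -0.2202  0.028 ]
 [ 0.5384  0.0237  0.028 ]]
0.10296590912261717 0.24913579450645018
c [ 0.56824192 -0.1071116   0.028     ] yaw -0.17297637055913795
[ 0.584  -0.017   0.0375] [280. 220.]
[ 0.6175 -0.0228  0.0375] 
[ 0.5505 -0.0111  0.0375] 
[ 0.5735 -0.0771  0.0375] [293. 236.]
[ 0.607  -0.0829  0.0375] 
[ 0.54   -0.0712  0.0375] 
[ 0.563  -0.1372  0.0375] [307. 253.]
[ 0.5965 -0.143   0.0375] 
[ 0.5295 -0.1313  0.0375] 
[ 0.5525 -0.1972  0.0375] [323. 272.]
[ 0.586  -0.2031  0.0375] 
[ 0.519  -0.1914  0.0375]
```

View pics/crop.png

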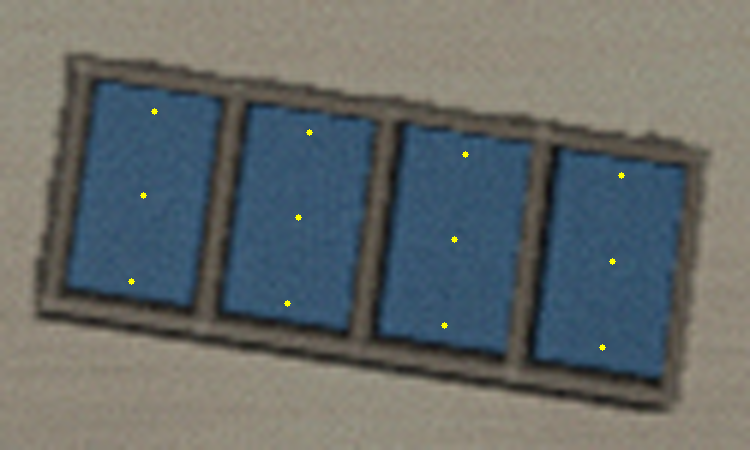

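View pics/sc.png

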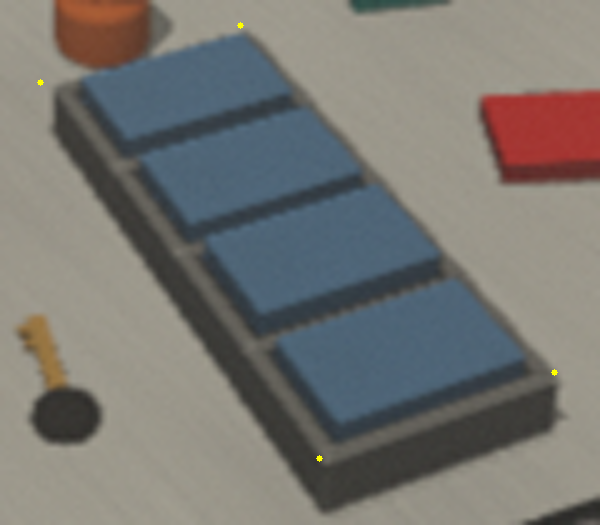

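The crop confirms the four blue covers, with my computed press points near their middles and ends. The side view agrees to a few mm. Next I'll close the fingers, move above the tray and take one close look.

Emit:
step_arm([
  [0.04,-0.067,0,0,0,-0.022],
  [0.08,-0.134,0,0,0,-0.045],
  [0.12,-0.2,0,0,0,-0.067],
  [0.15,-0.268,0,0,0,-0.09],
  [0.184,-0.336,0,0,0,-0.112],
], claw=255, newtons=60)

```text
clock: 0.7
ee_pos: [0.2934, 0.3959, 0.231]
tcp_rot: [-0.0, 0.341, 0.94, -0.0]
ft_force: [0.3, 0.1, -0.5]
grip_width: 0.0122
grasp_force: 0.0
```

Emit:
step_arm([
  [0.04,-0.067,0,0,0,-0.022],
  [0.08,-0.134,0,0,0,-0.045],
  [0.12,-0.2,0,0,0,-0.067],
  [0.15,-0.268,0,0,0,-0.09],
  [0.184,-0.336,0,0,0,-0.112],
])

```text
clock: 1.2
ee_pos: [0.3854, 0.2279, 0.2312]
tcp_rot: [-0.0, 0.5, 0.866, 0.0]
ft_force: [0.3, 0.6, 0.0]
grip_width: -0.0002
grasp_force: 0.0
```

Emit:
step_arm([
  [0.04,-0.067,0,0,0,-0.022],
  [0.08,-0.134,0,0,0,-0.045],
  [0.12,-0.2,0,0,0,-0.067],
  [0.15,-0.268,0,0,0,-0.09],
  [0.184,-0.336,0,0,0,-0.112],
])

```text
clock: 1.7
ee_pos: [0.4774, 0.0598, 0.2312]
tcp_rot: [-0.0, 0.644, 0.765, 0.0]
ft_force: [0.2, 1.3, 0.1]
grip_width: -0.0001
grasp_force: 0.0
```

Emit:
step_arm([
  [0.04,-0.067,0,0,0,-0.022],
  [0.08,-0.134,0,0,0,-0.045],
  [0.12,-0.2,0,0,0,-0.067],
  [0.182,-0.336,0,0,0,-0.11],
  [0.182,-0.336,0,0,0,-0.11],
])

```text
clock: 2.2
ee_pos: [0.5687, -0.11, 0.2302]
tcp_rot: [-0.0, 0.767, 0.641, -0.001]
ft_force: [0.2, -0.0, 0.2]
grip_width: 0.0002
grasp_force: 0.0
```

```bash
cat >> h.py <<'E'
from scipy.spatial.transform import Rotation as Ro
def wrist():
    s=bot.read_state();c=calibration("wrist");im=snapshot("wrist")
    T=np.eye(4);w,x,y,z=s["tcp_rot"];T[:3,:3]=Ro.from_quat([x,y,z,w]).as_matrix();T[:3,3]=s["ee_pos"]
    return im,T@np.array(c["mount"]),c,s
E
python3 - <<'E'
from h import *
import cv2
im,M,c,s=wrist()
print(c,s["clock"],s["ee_pos"],s["tcp_rot"],s["ft_force"],s["grip_width"]);print(M)
np.save("M.npy",M)
cv2.imwrite("pics/w1.png",cv2.resize(im,(768,576),interpolation=cv2.INTER_CUBIC))
E
```

```text
{'vfov': 63.272180863033896, 'cx': 255.16500246410325, 'cy': 186.878259637972, 'mount': array([[-7.54010792e-04, -9.57479099e-01, -2.88501656e-01,
         7.42569592e-02],
       [ 9.99999443e-01, -9.34963447e-04,  4.89416904e-04,
        -2.03998339e-03],
       [-7.38344960e-04, -2.88501127e-01,  9.57479271e-01,
        -1.42752779e-01],
       [ 0.00000000e+00,  0.00000000e+00,  0.00000000e+00,
         1.00000000e+00]])} 2.2 [ 0.56874795 -0.11001038  0.23022357] [-1.14498731e-04  7.67246029e-01  6.41352489e-01 -7.09358535e-04] [ 0.17727369 -0.04756157  0.20621207] 0.00024262051427778727
[[ 9.84016791e-01 -1.70356344e-01 -5.18620380e-02  5.80084865e-01]
 [-1.78075362e-01 -9.41925880e-01 -2.84718810e-01 -3.64637967e-02]
 [-3.46540311e-04  2.89403441e-01 -9.57207150e-01  3.72908497e-01]
 [ 0.00000000e+00  0.00000000e+00  0.00000000e+00  1.00000000e+00]]
```

View pics/w1.png

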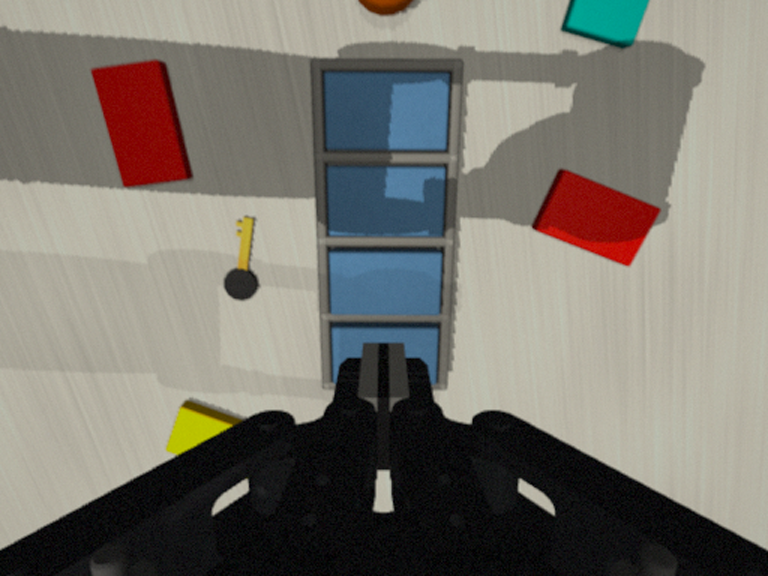

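```bash
python3 - <<'E'
from h import *
M=np.load("M.npy");c=calibration("wrist");f=192/np.tan(np.radians(c["vfov"]/2))
def W(u,v,z):
    d=M[:3,:3]@[(u/1.5-c["cx"])/f,(v/1.5-c["cy"])/f,1];o=M[:3,3];return o+d*(z-o[2])/d[2]
P=[(313,60),(463,60),(447,388),(324,388),(318,158),(458,157),(320,242),(453,242),(322,318),(449,318)]
L=[(-52,126),(52,126),(52,-126),(-52,-126),(-52,61),(52,61),(-52,0),(52,0),(-52,-61),(52,-61)]
for z in(.018,.028,.038):
    Q=np.array([W(*p,z)[:2] for p in P]);L_=np.array(L)/1e3
    a=(Q-Q.mean(0))@[1,-1j];a=(Q-Q.mean(0))@[1,1j];b=(L_-L_.mean(0))@[1,1j]
    k=(a*b.conj()).sum()/(abs(b)**2).sum();r=a-k*b
    cen=Q.mean(0)@[1,1j]-k*(L_.mean(0)@[1,1j])
    print(z,"scale",abs(k),"yaw",np.angle(k),"c",cen.round(4),"res mm",abs(r*1e3).round(1))
E
```

```text
0.018 scale 1.0128177567833052 yaw -0.18356823520405183 c (0.5694-0.1116j) res mm [0.8 1.1 0.6 0.2 1.9 1.8 1.3 1.3 2.  2.1]
0.028 scale 0.9842803234658848 yaw -0.1835682352040519 c (0.5697-0.1095j) res mm [0.8 1.1 0.6 0.2 1.8 1.7 1.3 1.3 1.9 2. ]
0.038 scale 0.9557428901484644 yaw -0.18356823520405186 c (0.57-0.1074j) res mm [0.8 1.1 0.6 0.2 1.8 1.7 1.2 1.2 1.9 2. ]
```

Both cameras put the tray centre at about (0.569, -0.109) with yaw about -0.18. I'll test the -x end of cover 1 first.

Emit:
step_arm([
  [-0.02,0.1,-0.05,0,0,0],
  [-0.034,0.194,-0.12,0,0,0],
  [-0.034,0.194,-0.22,0,0,0],
  [-0.034,0.194,-0.31,0,0,0],
  [-0.034,0.194,-0.36,0,0,0],
])

```text
clock: 2.75
ee_pos: [0.5487, -0.0084, 0.0467]
tcp_rot: [-0.002, 0.765, 0.644, -0.002]
ft_force: [-0.3, 0.3, -0.8]
grip_width: -0.0001
grasp_force: 0.0
```

Emit:
step_arm([
  [0,0,-0.01,0,0,0],
  [0,0,-0.016,0,0,0],
  [0,0,-0.016,0,0,0],
])

```text
clock: 3.05
ee_pos: [0.5523, -0.0099, 0.0454]
tcp_rot: [0.001, 0.765, 0.644, 0.001]
ft_force: [-1.0, -0.6, -0.3]
grip_width: 0.0
grasp_force: 0.0
```

Emit:
step_arm([
  [0,-0.004,-0.004,0,0,0],
  [0,-0.004,-0.004,0,0,0],
])

```text
clock: 3.25
ee_pos: [0.5521, -0.0121, 0.0431]
tcp_rot: [0.001, 0.765, 0.644, 0.001]
ft_force: [0.7, -0.5, -0.3]
grip_width: 0.0001
grasp_force: 0.0
```

```bash
python3 -c "
from station import bot
s=bot.read_state();print(s)"
```

```text
{'clock': 3.25, 'q': array([-8.35146190e-02,  6.75608497e-03,  1.65281668e+00, -1.25331930e-04,
        1.47905025e+00,  8.90071422e-02]), 'qd': array([0.00291057, 0.00159699, 0.00989068, 0.00238454, 0.00274814,
       0.00345101]), 'joint_efforts': array([ 1.16410037e-02, -4.09543812e+01, -4.07310426e+01, -8.74616147e-03,
       -6.03501848e-02, -3.26211518e-02]), 'ee_pos': array([ 0.55214992, -0.01214385,  0.04305806]), 'tcp_rot': array([0.00109129, 0.7653932 , 0.64356122, 0.0010088 ]), 'ft_force': array([ 0.69730848, -0.4886233 , -0.29460806]), 'wrist_torque': array([ 0.00277269, -0.00373816,  0.00126313]), 'grasp_force': 0.0, 'grip_width': 0.00013137078193151242}
```

Emit:
step_arm([
  [0,0,-0.004,0,0,0],
  [0,0,-0.006,0,0,0],
  [0,0,-0.006,0,0,0],
])

```text
clock: 3.55
ee_pos: [0.551, -0.0117, 0.0382]
tcp_rot: [-0.0, 0.765, 0.644, -0.0]
ft_force: [-0.4, 0.5, 0.5]
grip_width: 0.0
grasp_force: 0.0
```

Emit:
step_arm([
  [0,0,-0.002,0,0,0],
  [0,0,-0.002,0,0,0],
])

```text
clock: 3.75
ee_pos: [0.5511, -0.0117, 0.0372]
tcp_rot: [0.0, 0.765, 0.644, -0.0]
ft_force: [-0.2, -0.1, 0.3]
grip_width: -0.0002
grasp_force: 0.0
```

Emit:
step_arm([
  [0,0,-0.002,0,0,0],
  [0,0,-0.002,0,0,0],
])

```text
clock: 3.95
ee_pos: [0.5512, -0.0117, 0.0372]
tcp_rot: [0.0, 0.765, 0.644, 0.0]
ft_force: [-2.3, -0.3, 5.7]
grip_width: 0.0001
grasp_force: 2.3
```

Emit:
step_arm([
  [0,0,-0.001,0,0,0],
  [0,0,-0.001,0,0,0],
])

```text
clock: 4.15
ee_pos: [0.5512, -0.0117, 0.0372]
tcp_rot: [0.0, 0.765, 0.644, 0.0]
ft_force: [-4.2, 0.4, 7.3]
grip_width: -0.0004
grasp_force: 3.7
```

Emit:
step_arm([
  [0,0,0.019,0,0,0],
  [-0.012,-0.06,0.02,0,0,0],
  [-0.022,-0.12,0.01,0,0,0],
  [-0.022,-0.12,0.006,0,0,0],
])

```text
clock: 4.55
ee_pos: [0.5397, -0.0745, 0.0388]
tcp_rot: [0.001, 0.766, 0.643, -0.001]
ft_force: [-0.0, 1.2, 0.1]
grip_width: 0.0001
grasp_force: 0.0
```

Emit:
step_arm([
  [0,0,-0.002,0,0,0],
  [0,0,-0.002,0,0,0],
])

```text
clock: 4.75
ee_pos: [0.5402, -0.0711, 0.0377]
tcp_rot: [-0.0, 0.765, 0.644, 0.0]
ft_force: [-0.2, -0.2, 0.1]
grip_width: 0.0003
grasp_force: 0.0
```

Emit:
step_arm([
  [0,0,-0.002,0,0,0],
  [0,0,-0.002,0,0,0],
])

```text
clock: 4.95
ee_pos: [0.5404, -0.071, 0.037]
tcp_rot: [0.0, 0.765, 0.644, 0.0]
ft_force: [-0.2, -0.5, -1.1]
grip_width: 0.0004
grasp_force: 0.0
```

Cover 1 is firm: it took 7 N without yielding. Cover 2 next.

Emit:
step_arm([
  [0,0,-0.002,0,0,0],
  [0,0,-0.002,0,0,0],
])

```text
clock: 5.15
ee_pos: [0.5404, -0.071, 0.037]
tcp_rot: [0.0, 0.765, 0.644, 0.0]
ft_force: [-3.2, 1.9, 5.4]
grip_width: 0.0001
grasp_force: 2.8
```

Emit:
step_arm([
  [0,0,-0.002,0,0,0],
  [0,0,-0.002,0,0,0],
])

```text
clock: 5.35
ee_pos: [0.5405, -0.0711, 0.0369]
tcp_rot: [0.0, 0.765, 0.644, 0.001]
ft_force: [-4.7, 2.1, 10.4]
grip_width: -0.0001
grasp_force: 5.2
```

Cover 2 is firm at 10 N. Cover 3 next.

Emit:
step_arm([
  [0,0,0.02,0,0,0],
  [-0.012,-0.06,0.022,0,0,0],
  [-0.022,-0.12,0.014,0,0,0],
  [-0.022,-0.12,0.01,0,0,0],
])

```text
clock: 5.75
ee_pos: [0.5288, -0.1344, 0.04]
tcp_rot: [0.001, 0.766, 0.643, -0.0]
ft_force: [0.3, 0.4, -0.3]
grip_width: 0.0
grasp_force: 0.0
```

Emit:
step_arm([
  [0,0,-0.002,0,0,0],
  [0,0,-0.002,0,0,0],
])

```text
clock: 5.95
ee_pos: [0.5293, -0.1312, 0.0389]
tcp_rot: [-0.0, 0.765, 0.644, 0.0]
ft_force: [-0.0, 0.7, 0.9]
grip_width: 0.0
grasp_force: 0.0
```

Emit:
step_arm([
  [0,0,-0.002,0,0,0],
  [0,0,-0.002,0,0,0],
])

```text
clock: 6.15
ee_pos: [0.5294, -0.1311, 0.0389]
tcp_rot: [0.0, 0.765, 0.644, 0.0]
ft_force: [-3.2, 0.4, 4.5]
grip_width: 0.0001
grasp_force: 2.6
```

Emit:
step_arm([
  [0,0,-0.002,0,0,0],
  [0,0,-0.002,0,0,0],
])

```text
clock: 6.35
ee_pos: [0.5294, -0.1311, 0.0388]
tcp_rot: [0.0, 0.765, 0.644, 0.0]
ft_force: [-5.3, -0.5, 10.5]
grip_width: -0.0003
grasp_force: 5.0
```

Cover 3 is firm too. Cover 4 next.

Emit:
step_arm([
  [0,0,0.02,0,0,0],
  [-0.012,-0.06,0.022,0,0,0],
  [-0.022,-0.12,0.014,0,0,0],
  [-0.022,-0.12,0.01,0,0,0],
])

```text
clock: 6.75
ee_pos: [0.5179, -0.1938, 0.042]
tcp_rot: [0.001, 0.766, 0.643, -0.0]
ft_force: [0.4, -0.6, 0.3]
grip_width: 0.0004
grasp_force: 0.0
```

Emit:
step_arm([
  [0,0,-0.002,0,0,0],
  [0,0,-0.002,0,0,0],
])

```text
clock: 6.95
ee_pos: [0.5183, -0.1907, 0.0406]
tcp_rot: [-0.0, 0.765, 0.644, 0.0]
ft_force: [0.1, -0.2, 0.0]
grip_width: 0.0003
grasp_force: 0.0
```

Emit:
step_arm([
  [0,0,-0.002,0,0,0],
  [0,0,-0.002,0,0,0],
])

```text
clock: 7.15
ee_pos: [0.5183, -0.1909, 0.0397]
tcp_rot: [-0.0, 0.765, 0.644, 0.0]
ft_force: [0.6, -0.4, -1.5]
grip_width: -0.0003
grasp_force: 0.0
```

Emit:
step_arm([
  [0,0,-0.002,0,0,0],
  [0,0,-0.002,0,0,0],
])

```text
clock: 7.35
ee_pos: [0.5182, -0.1914, 0.0387]
tcp_rot: [-0.0, 0.765, 0.644, -0.0]
ft_force: [0.2, 0.8, 0.7]
grip_width: 0.0001
grasp_force: 0.0
```

Emit:
step_arm([
  [0,0,-0.002,0,0,0],
  [0,0,-0.002,0,0,0],
])

```text
clock: 7.55
ee_pos: [0.5181, -0.1917, 0.0376]
tcp_rot: [-0.0, 0.765, 0.644, -0.0]
ft_force: [-0.6, -1.5, 1.2]
grip_width: -0.0002
grasp_force: 0.0
```

Emit:
step_arm([
  [0,0,-0.002,0,0,0],
  [0,0,-0.002,0,0,0],
])

```text
clock: 7.75
ee_pos: [0.518, -0.1917, 0.0366]
tcp_rot: [-0.0, 0.765, 0.644, -0.0]
ft_force: [0.5, 0.2, 0.2]
grip_width: -0.0001
grasp_force: 0.0
```

Emit:
step_arm([
  [0,0,-0.002,0,0,0],
  [0,0,-0.002,0,0,0],
])

```text
clock: 7.95
ee_pos: [0.518, -0.1917, 0.0356]
tcp_rot: [-0.0, 0.765, 0.644, -0.0]
ft_force: [-0.0, -0.6, -0.2]
grip_width: -0.0002
grasp_force: 0.0
```

Emit:
step_arm([
  [0,0,-0.002,0,0,0],
  [0,0,-0.002,0,0,0],
])

```text
clock: 8.15
ee_pos: [0.5181, -0.1917, 0.0347]
tcp_rot: [-0.0, 0.765, 0.644, -0.0]
ft_force: [0.2, 0.2, 0.6]
grip_width: -0.0001
grasp_force: 0.2
```

Emit:
step_arm([
  [0,0,-0.002,0,0,0],
  [0,0,-0.002,0,0,0],
])

```text
clock: 8.35
ee_pos: [0.518, -0.1917, 0.0337]
tcp_rot: [-0.0, 0.765, 0.644, -0.0]
ft_force: [-0.7, -0.9, 0.9]
grip_width: -0.0001
grasp_force: 0.4
```

Emit:
step_arm([
  [0,0,-0.002,0,0,0],
  [0,0,-0.002,0,0,0],
])

```text
clock: 8.55
ee_pos: [0.5181, -0.1917, 0.0329]
tcp_rot: [-0.0, 0.765, 0.644, -0.0]
ft_force: [-0.2, 0.2, 1.2]
grip_width: -0.0001
grasp_force: 0.7
```

Cover 4 is yielding: it has dipped about 2 mm on a slowly rising force. I'll press a little further to confirm.

Emit:
step_arm([
  [0,0,-0.002,0,0,0],
  [0,0,-0.002,0,0,0],
])

```text
clock: 8.75
ee_pos: [0.5182, -0.1917, 0.0327]
tcp_rot: [0.0, 0.765, 0.644, 0.0]
ft_force: [-2.3, 1.0, 5.5]
grip_width: -0.0001
grasp_force: 2.9
```

Emit:
step_arm([
  [0,0,-0.001,0,0,0],
  [0,0,-0.001,0,0,0],
])

```text
clock: 8.95
ee_pos: [0.5182, -0.1917, 0.0326]
tcp_rot: [0.0, 0.765, 0.644, 0.0]
ft_force: [-4.7, 1.5, 7.5]
grip_width: -0.0001
grasp_force: 4.0
```

Cover 4 is the loose one: its end dipped about 3 mm and then stopped. I'll lift, move over its middle and press.

Emit:
step_arm([
  [0,0,0.022,0,0,0],
  [0.035,-0.007,0.024,0,0,0],
  [0.07,-0.014,0.02,0,0,0],
  [0.07,-0.014,0.012,0,0,0],
  [0.07,-0.014,0.01,0,0,0],
])

```text
clock: 9.45
ee_pos: [0.5531, -0.1986, 0.036]
tcp_rot: [-0.0, 0.765, 0.644, 0.0]
ft_force: [0.9, -0.2, 2.3]
grip_width: 0.0004
grasp_force: 1.0
```

Emit:
step_arm([
  [0,0,-0.002,0,0,0],
  [0,0,-0.002,0,0,0],
])

```text
clock: 9.65
ee_pos: [0.5531, -0.1986, 0.036]
tcp_rot: [0.0, 0.765, 0.644, 0.0]
ft_force: [1.3, 0.7, 2.7]
grip_width: -0.0001
grasp_force: 1.5
```

Emit:
step_arm([
  [0,0,-0.002,0,0,0],
  [0,0,-0.002,0,0,0],
])

```text
clock: 9.85
ee_pos: [0.5533, -0.1986, 0.0359]
tcp_rot: [0.001, 0.765, 0.644, 0.0]
ft_force: [-0.6, 0.7, 7.0]
grip_width: 0.0002
grasp_force: 3.8
```

Emit:
step_arm([
  [0,0,-0.002,0,0,0],
  [0,0,-0.002,0,0,0],
])

```text
clock: 10.05
ee_pos: [0.5533, -0.1987, 0.0354]
tcp_rot: [0.001, 0.765, 0.644, 0.001]
ft_force: [-1.6, 2.7, 9.5]
grip_width: -0.0002
grasp_force: 4.9
```

Emit:
step_arm([
  [0,0,-0.002,0,0,0],
  [0,0,-0.004,0,0,0],
  [0,0,-0.004,0,0,0],
])

```text
clock: 10.35
ee_pos: [0.5534, -0.1987, 0.0336]
tcp_rot: [0.001, 0.765, 0.644, 0.001]
ft_force: [-2.2, 1.5, 10.4]
grip_width: -0.0002
grasp_force: 5.1
```

Emit:
step_arm([
  [0,0,-0.002,0,0,0],
  [0,0,-0.004,0,0,0],
  [0,0,-0.004,0,0,0],
])

```text
clock: 10.65
ee_pos: [0.5533, -0.1987, 0.032]
tcp_rot: [0.001, 0.765, 0.644, 0.001]
ft_force: [-1.9, 3.4, 13.0]
grip_width: -0.0
grasp_force: 6.5
```

Emit:
step_arm([
  [0,0,-0.002,0,0,0],
  [0,0,-0.002,0,0,0],
  [0,0,-0.002,0,0,0],
])

```text
clock: 10.95
ee_pos: [0.5533, -0.1987, 0.032]
tcp_rot: [0.001, 0.765, 0.644, 0.001]
ft_force: [-5.3, 4.0, 17.0]
grip_width: -0.0
grasp_force: 8.7
```

Emit:
step_arm([
  [0,0,-0.002,0,0,0],
  [0,0,-0.004,0,0,0],
  [0,0,-0.004,0,0,0],
  [0,0,-0.004,0,0,0],
])

```text
clock: 11.35
ee_pos: [0.5534, -0.1987, 0.032]
tcp_rot: [0.001, 0.765, 0.644, 0.001]
ft_force: [-10.4, 5.4, 26.4]
grip_width: 0.0001
grasp_force: 13.2
```

Cover 4 is hard at 26 N and 4 mm lower. I'll check both ends with light presses.

Emit:
step_arm([
  [0,0,0.026,0,0,0],
  [0,0,0.028,0,0,0],
  [-0.035,0.007,0.028,0,0,0],
  [-0.07,0.014,0.02,0,0,0],
  [-0.07,0.014,0.012,0,0,0],
])

```text
clock: 11.85
ee_pos: [0.5158, -0.1912, 0.0318]
tcp_rot: [-0.001, 0.765, 0.644, -0.001]
ft_force: [-18.9, 6.9, 30.1]
grip_width: 0.0004
grasp_force: 14.8
```

Emit:
step_arm([
  [0,0,-0.002,0,0,0],
  [0,0,-0.002,0,0,0],
])

```text
clock: 12.05
ee_pos: [0.5171, -0.1916, 0.032]
tcp_rot: [-0.001, 0.765, 0.644, -0.001]
ft_force: [-7.6, 2.6, 11.1]
grip_width: -0.0
grasp_force: 5.6
```

Emit:
step_arm([
  [0,0,-0.002,0,0,0],
  [0,0,-0.002,0,0,0],
])

```text
clock: 12.25
ee_pos: [0.5172, -0.1916, 0.0319]
tcp_rot: [-0.001, 0.765, 0.644, -0.001]
ft_force: [-10.9, 4.0, 16.8]
grip_width: 0.0001
grasp_force: 8.3
```

The -x end is firm. Next is the +x end, pressed more lightly, then I'll move clear.

Emit:
step_arm([
  [0,0,0.03,0,0,0],
  [0.04,-0.007,0.034,0,0,0],
  [0.1,-0.02,0.034,0,0,0],
  [0.134,-0.024,0.03,0,0,0],
  [0.134,-0.024,0.018,0,0,0],
])

```text
clock: 12.75
ee_pos: [0.5872, -0.204, 0.0392]
tcp_rot: [0.001, 0.765, 0.644, 0.001]
ft_force: [-0.6, 0.1, 0.0]
grip_width: 0.0001
grasp_force: 0.0
```

Emit:
step_arm([
  [0,0,-0.004,0,0,0],
  [0,0,-0.004,0,0,0],
])

```text
clock: 12.95
ee_pos: [0.584, -0.2034, 0.036]
tcp_rot: [-0.001, 0.765, 0.644, -0.001]
ft_force: [-0.5, 0.3, -0.3]
grip_width: 0.0
grasp_force: 0.0
```

Emit:
step_arm([
  [0,0,-0.002,0,0,0],
  [0,0,-0.002,0,0,0],
])

```text
clock: 13.15
ee_pos: [0.5847, -0.2037, 0.0365]
tcp_rot: [0.0, 0.765, 0.644, 0.0]
ft_force: [0.3, 0.1, -0.2]
grip_width: -0.0001
grasp_force: 0.0
```

Emit:
step_arm([
  [0,0,-0.004,0,0,0],
  [0,0,-0.007,0,0,0],
  [0,0,-0.007,0,0,0],
])

```text
clock: 13.45
ee_pos: [0.5849, -0.2036, 0.0325]
tcp_rot: [-0.0, 0.765, 0.644, -0.0]
ft_force: [0.3, 0.5, -0.0]
grip_width: -0.0004
grasp_force: 0.0
```

Emit:
step_arm([
  [0,0,-0.003,0,0,0],
  [0,0,-0.003,0,0,0],
])

```text
clock: 13.65
ee_pos: [0.5852, -0.2037, 0.0321]
tcp_rot: [0.0, 0.765, 0.644, 0.0]
ft_force: [-2.4, 0.1, 4.2]
grip_width: 0.0001
grasp_force: 2.1
```

Emit:
step_arm([
  [0,0,-0.002,0,0,0],
  [0,0,-0.002,0,0,0],
])

```text
clock: 13.85
ee_pos: [0.5853, -0.2038, 0.032]
tcp_rot: [0.0, 0.765, 0.644, 0.0]
ft_force: [-4.3, 2.5, 8.7]
grip_width: 0.0003
grasp_force: 4.4
```

Both ends are firm and level at 32 mm. I'll move clear and take a last look.

Emit:
step_arm([
  [0,0,0.05,0,0,0],
  [0,0,0.12,0,0,0],
  [0,0,0.2,0,0,0],
  [0,0,0.3,0,0,0],
  [0,0,0.3,0,0,0],
])

```text
clock: 14.35
ee_pos: [0.5879, -0.2048, 0.1898]
tcp_rot: [0.006, 0.765, 0.644, 0.003]
ft_force: [0.0, 0.2, 0.4]
grip_width: -0.0004
grasp_force: 0.0
```

Emit:
step_arm([
  [0,0,0,0,0,0],
  [0,0,0,0,0,0],
  [0,0,0,0,0,0],
])

```text
clock: 14.65
ee_pos: [0.5844, -0.2034, 0.1778]
tcp_rot: [-0.002, 0.765, 0.644, -0.001]
ft_force: [-0.2, -0.8, -0.5]
grip_width: -0.0001
grasp_force: 0.0
```

```bash
python3 - <<'E'
from h import *
import cv2
cv2.imwrite("pics/s2.png",cv2.resize(snapshot("side"),(768,576),interpolation=cv2.INTER_CUBIC))
E
```

```text
(no output)
```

View pics/s2.png

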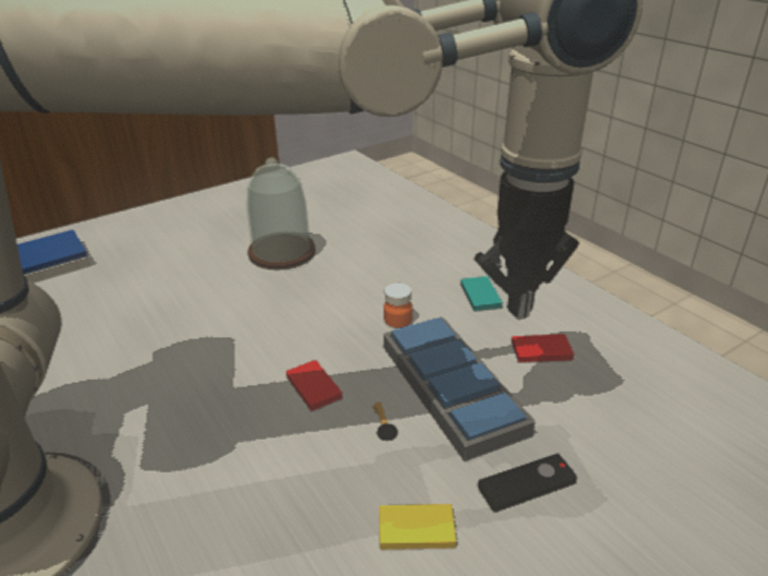

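The side view shows cover 4, at about (490,415), sitting lower in the tray. Everything around the tray is where it was, and the gripper is clear.

```bash
python3 -c "
from station import bot
print(bot.close_job())"
```

```text
the job is handed in; nothing more can be done
None
```

Cover 4 was the loose one; I pressed it 4 mm down until it was home, both its ends then held firm under a press, and I handed the job in with the gripper clear at about 15 s.

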